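Support the blank with the tailstock and close the chuck guard

TASK

Get the little bench lathe ready to turn the blackwood blank: push the tailstock along the bed until its centre is fully home in the end of the blank, then push its clamp lever over towards the headstock as far as it goes, and last push the raised chuck guard all the way down over the chuck. Do it all by pushing with the fingertips or the outside of the fingers: do not grip or pinch any part, and leave the chuck key, the barrel, the oil bottle and the tin of keys where they are.

Things in the scene. Friction and masses are not known exactly. Their poses are not given: they have to be found in the camera images.
- lathe: Small bench lathe, fixed: grey chip tray 230 x 500 mm, dark bed, green headstock on the operator's left. Origin at table height under the spindle axis; x to the back, away from the operator, y along the spindle towards the headstock, z up. Numbers 'lathe x, y, z' below are mm in this frame. Spindle axis: x 0, z 115. Bed: y -260 to 215, 75 mm wide, top z 60.
- headstock_top (a point): Centre of the green headstock's flat top, lathe (0, 140, 155); it is 95 mm (x) by 100 mm (y). Beyond it a black belt cover, lathe y 191 to 221, top z 176; the black motor behind it has its top at z 115.
- blank_end (a point): Free end of the dark wood blank, lathe (0, -30, 115): 30 mm across, held in a 65 mm chuck (lathe y 45 to 80). The tailstock's centre goes into this end.
- tool_post (a point): Top of the tool post's stud, lathe (-68, 0, 142); the post is 32 mm square. It stands on the carriage (lathe y -28 to 28), which reaches forward to a handwheel at lathe x -136, top z 102. These do not move.
- tailstock (a joint): Green tailstock on the bed, m: 0 with its centre fully home in the blank (a hard stop), growing as it stands farther away along the lathe's -y, to 0.13. Slides with about 4 N of friction and stays where left. Casting 46 mm wide in x (74 mm at the foot), 56 mm long in y, round top at lathe z 139.
- tailstock_mid (a point): Centre of the tailstock's round barrel, on the spindle axis, axes as the lathe's; the casting reaches 28 mm either way along y from here, its top is 24 mm above, and at the front (+y) the steel quill and live centre reach out to 80 mm.
- handwheel (a point): Centre of the aluminium handwheel disc at the tailstock's -y end, on the spindle axis (lathe y -154.5 when home): 56 mm across, 9 mm thick along y, so its free back face is 4.5 mm to -y. It does not turn, and may be pushed upon. A crank peg 8 mm across sticks out 20 mm to -y from the back face, 19 mm below the centre.
- clamp_lever (a joint): The tailstock's clamp lever, rad: 0 leaning to the lathe's -y, away from the headstock (released, 0.6 rad from upright), 0.6 upright, 1.2 leaning towards the headstock (clamped, hard stop). Friction holds it wherever it is left; about 1 N at the ball moves it.
- lever_ball (a point): Centre of the red ball, 20 mm across, on the end of the clamp lever. The lever is a steel rod 8 mm thick, 90 mm from pivot to ball centre, and swings in the lathe's y-z plane 43 mm behind (+x of) the spindle axis, 19 mm clear of the tailstock's upper casting.
- lever_mid (a point): Point on the lever's rod, 63 mm from its pivot.
- lever_pivot (a point): Pivot of the clamp lever on the back (+x) side of the tailstock, at lathe x 43, z 86, level in y with the tailstock's middle, and travelling with it. The pivot axis lies along the lathe's x.
- chuck_guard (a joint): The chuck guard's angle, rad: 0 fully down over the chuck (hard stop), growing as it swings up and back, to 1.95; at 1.57 its top plate stands upright. Friction holds it wherever it is left; about 3 N square to its top plate, 80 mm from the hinge, moves it.
- guard_hinge (a point): Middle of the guard's hinge behind the chuck, parallel to the spindle: lathe (55, 56, 160). Axes turn with the guard; lathe's when down. Guard: amber plastic 4 mm thick, 62 mm wide (y). In these axes: top plate from the hinge to x -82, z 0; sloping corner down to x -107, z -25; front plate down to z -84.
- guard_front (a point): Middle of the outer face of the guard's front plate, 109 mm forward and 53 mm below the hinge when down. Raised to 1.57 rad, this face looks up. To close it, push from behind and above on the sloping corner (there about 95 mm above the hinge) towards the operator, then down, following its arc; pressed straight down on this face, it can bind by friction.
- chuck_key: T-shaped steel chuck key, 66 x 60 mm, 10 mm high, lying loose on the headstock's top. Origin at its underside.
- barrel: Finished clarinet barrel, black with brass rings, 33 mm across, 66 mm high, standing loose in the front of the chip tray, whose floor is at z 4. Origin at its underside.
- oil_bottle: Small amber oil bottle, 34 mm across, 75 mm high, standing loose in the front of the chip tray, whose floor is at z 4. Origin at its underside.
- key_tin: Low open aluminium tin of brass keys, 50 x 80 mm, 18 mm high, loose in the chip tray in front of the headstock. Origin at its underside.

How it is judged (in metres and radians):
On the way, in this order (a step that is already met when the one before it is completed fails the run):
1. the tailstock's centre is home in the blank, the lever not yet thrown and the guard still up (value of joint tailstock below 0.003 m and value of joint clamp_lever below 0.7 rad and value of joint chuck_guard above 0.8 rad), for 0.2 s.
2. with the tailstock home, the clamp lever is pushed over towards the headstock to its stop, the guard still up (value of joint tailstock below 0.003 m and value of joint clamp_lever above 1.08 rad and value of joint chuck_guard above 0.8 rad), for 0.2 s.
3. the chuck guard is pushed fully down (value of joint tailstock below 0.003 m and value of joint clamp_lever above 1.08 rad and value of joint chuck_guard below 0.06 rad), for 0.2 s.
At the end, for the whole second after the job is handed in: The tailstock stands within 3 mm of its stop in the blank, the clamp lever is past 1.08 of its 1.2 rad, the chuck guard is within 0.06 rad of fully down, all are still, and no loose thing has moved 20 mm (all of step 3 and velocity of joint tailstock between -0.02 and 0.02 m/s and velocity of joint clamp_lever between -0.02 and 0.02 rad/s and velocity of joint chuck_guard between -0.02 and 0.02 rad/s and distance of each of chuck_key, barrel, oil_bottle, key_tin from where it was at the start of the episode below 0.02 m); the robot touches nothing.
It fails at once if the chuck key, barrel, oil bottle or tin of keys is moved 20 mm or lifted (distance of any of chuck_key, barrel, oil_bottle, key_tin from where it was at the start of the episode above 0.02 m).
It fails at once if the clamp lever is gripped between the fingers (contact force between the fingers and lathe above 0.3 N and (distance between the grasp point and lever_ball below 0.01 m or distance between the grasp point and lever_mid below 0.008 m)).
It fails at once if the tailstock or its handwheel is gripped between the fingers (contact force between the fingers and lathe above 0.3 N and ((x of the grasp point in the frame of tailstock_mid between -0.018 and 0.018 m and y of the grasp point in the frame of tailstock_mid between -0.026 and 0.026 m and z of the grasp point in the frame of tailstock_mid below 0.014 m) or (y of the grasp point in the frame of handwheel between -0.004 and 0.004 m and distance between the grasp point and handwheel below 0.027 m))).
It fails at once if the guard is gripped between the fingers (contact force between the fingers and lathe above 0.3 N and y of the grasp point in the frame of guard_hinge between -0.034 and 0.034 m and ((z of the grasp point in the frame of guard_hinge between -0.004 and 0.004 m and x of the grasp point in the frame of guard_hinge between -0.084 and -0.008 m) or (x of the grasp point in the frame of guard_front between -0.002 and 0.006 m and z of the grasp point in the frame of guard_front between -0.034 and 0.028 m))).
It also fails if it takes over 59 s, if anything falls off the work surface, if the arm or the gripper's body presses on something with over 40 N, if the wrist force passes 120 N, or if a joint passes its speed limit or range.

ROBOT

A 6-joint arm with a two-finger parallel gripper is mounted at the origin on the work surface. World frame = base frame: x ahead of the robot, y to its left, z up, the work surface at z = 0. Lengths are in mm, angles in rad, forces in N, time in s.
With the tool pointing down it reaches from about 275 to 750 mm from the base axis. Payload 10.2 kg.
Tool frame: the origin (TCP) lies midway between the tips of the shut fingers; the grasp point (between the pads) lies 19 mm behind it; z points along the fingers, y is the direction in which the jaws open and shut (so a half turn about z gives the same grasp; the last joint's range is limited). The gripper opens to 85 mm and grips with 20 to 120 N. Pads are 22 mm wide; open, the fingers measure 114 mm over their backs; the gripper's body (76 mm by 85 mm) begins 54 mm behind the grasp point. The pads swing forward as they close: fully open they stand 13 mm farther back than shut.
Start: joints at [0.896, 0.313, 1.498, -0, 1.331, -0.223], TCP at [229.22, 472.323, 231.294] pointing down, gripper open.
Joint ranges: [-2.94, 2.94], [-0.97, 2.17], [0.19, 2.56], [-1.23, 4.37], [0.02, 3.11], [-2.88, 2.88]. Speed limits (rad/s): [2.39, 2.39, 3.01, 3.14, 3.14, 3.14].

INTERFACE

Orientations are given as a unit quaternion [w, x, y, z].
In Python, from rig import sense, optics, ctrl gives the robot as it stands.
- The arm moves only by the tool play_rows, never from a script. Its argument "plan" is a list of rows, each a list of 7 numbers: the shift along the world's x, y, z in mm, then the turn, a rotation vector about the world's x, y, z in rad, then the opening, from -1 (shut) to 1 (fully open), so that 0 is half open. A call has 1 to 5 rows; each row shifts and turns the pose as measured when the row begins; what a row does not reach is not made up. A row lasts 1/12 s, in which the tool goes at most 41.7 mm and 7.16 degrees, less where a joint would pass 70% of its speed; a pose out of reach is approached as far as the arm can. A call is refused whole if a number of a shift passes 41.7 or a number of a turn 0.125, either way. A call with a gripper value outside its range is refused whole. The fingers move at their own pace and stop on an object; "grip_force" is the grip in N (left out, the last holds). Time passes only in rows, so rows that do not move let the fingers close. It gives the time, the measured TCP pose, the force and the opening at its end, in the units of the state.
- sense(): the state, without advancing time (a new reading comes with each control period).
- optics.capture(name): name is "side" or "top"; returns a dict with "img" (420x560x3 uint8, blue, green, red), "fx", "fy", "cx", "cy" (pixels), "world_to_cam" (4x4, takes a point from world to camera coordinates). Camera axes: x right, y up, looking along -z (the intrinsics and any distortion apply to the point x, -y, -z); pixel columns grow to the right and rows downward; lengths in mm; the calibration is good to about 2 mm. A picture is of the moment at which its call begins. There is no depth.
- ctrl.finish_job(): hands the job in, once; it reports no verdict.
The state is a dict: "time_s": time; "joints": joint angles; "dq": joint speeds; "tau": joint torques, N m; "eef_pos": TCP position; "ee_rot": TCP orientation; "force": force on the tool from outside, world axes, zero at the start; "wrist_torque": the same for the moment, N m; "grip_width": opening from 0.0 (shut) to 1.0 (fully open).
Only numpy, scipy, OpenCV 4.12 (cv2) and the standard library are available. Lean on these libraries where they do the work, as an engineer would, in place of code of your own. Each camera call takes 0.05 s, during which the arm holds its last target. There are 200 camera calls.

## Working session

There is one attempt and no reset: what is moved stays moved. The work goes in short steps, Python scripts to look and compute and a tool call to move; the robot and the scene stay as the last step left them, time stands still between calls to the robot, and variables do not carry over. Pictures are saved under pics/ and viewed, about 8 in all and at most 12, crops included, and the job is handed in when it is done.

Besides the shell and the picture viewer there is one more tool, called after "Emit:" as name(argument=value, ...), one argument or row to a line, values as JSON. play_rows: Moves the arm, as the interface text tells. Its arguments: {"type":"object","properties":{"plan":{"type":"array"},"grip_force":{"type":"number"}},"required":["plan"]}

```bash
mkdir -p pics; python3 - <<'E'
from rig import sense, optics
import cv2
s=sense(); print(s)
for n in("side","top"):
    c=optics.capture(n); cv2.imwrite(f"pics/{n}0.png",c["img"]); print(n,c["fx"],c["fy"],c["cx"],c["cy"],c["world_to_cam"], [k for k in c])
E
```

```text
{'time_s': 0.0, 'joints': array([ 8.95602384e-01,  3.13436416e-01,  1.49845985e+00, -7.85972676e-07,
        1.33098666e+00, -2.23417468e-01]), 'dq': array([-2.53720969e-03,  2.58279777e-04, -8.52310367e-04,  3.18406562e-06,
       -4.14148155e-04,  7.52997728e-04]), 'tau': array([ 1.52886667e-03, -4.12260783e+01, -2.59748000e+01,  1.62036123e-06,
        4.02061254e-03, -5.27951272e-06]), 'eef_pos': array([229.04733506, 472.10862274, 230.73345438]), 'ee_rot': array([-2.79864884e-04,  2.23971985e-01,  9.74595369e-01, -5.81271616e-04]), 'force': array([-1.19903276, -0.08579751,  0.47957924]), 'wrist_torque': array([-0.0044825 ,  0.00292196,  0.04517923]), 'grip_width': 0.9995187252780666}
side 436.02226381118015 436.02226381118015 284.4434891499691 207.96701999284028 [[ 7.95560100e-01 -6.05777801e-01 -1.08343702e-02 -4.10219956e+02]
 [ 3.18980547e-01  4.03575817e-01  8.57541818e-01 -2.88303043e+02]
 [-5.15107307e-01 -6.85682008e-01  5.14300152e-01 -5.55836623e+02]
 [ 0.00000000e+00  0.00000000e+00  0.00000000e+00  1.00000000e+00]] ['img', 'fx', 'fy', 'cx', 'cy', 'world_to_cam']
top 389.5660293198586 389.5660293198586 278.90075455326894 210.14713198727458 [[ 3.24997389e-03 -9.99816672e-01  1.88695274e-02  5.41176483e+01]
 [ 9.84783792e-01  6.47865204e-03  1.73663211e-01 -5.60118235e+02]
 [-1.73753623e-01  1.80180038e-02  9.84624309e-01 -6.84731718e+02]
 [ 0.00000000e+00  0.00000000e+00  0.00000000e+00  1.00000000e+00]] ['img', 'fx', 'fy', 'cx', 'cy', 'world_to_cam']
```

View pics/side0.png

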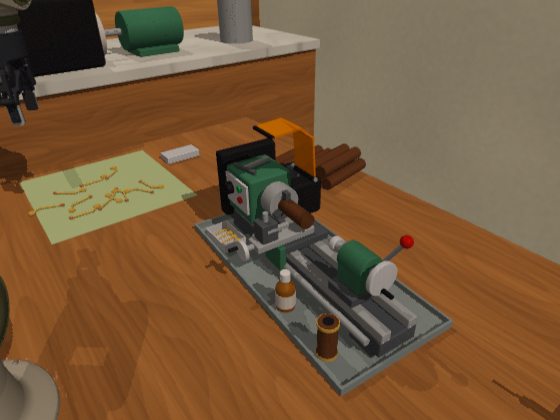

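View pics/top0.png

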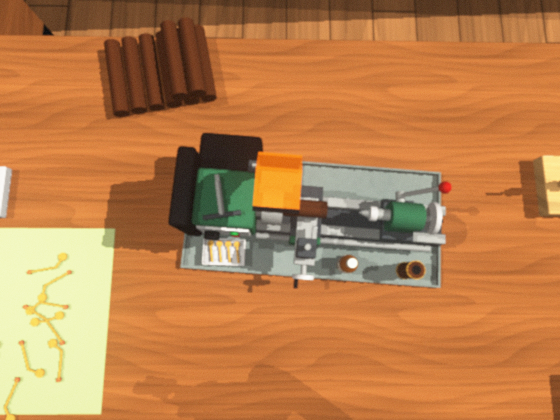

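```bash
python3 - <<'E'
import cv2
t=cv2.imread("pics/top0.png")[125:295,165:460]; cv2.imwrite("pics/topc.png",cv2.resize(t,None,fx=2.7,fy=2.7,interpolation=cv2.INTER_CUBIC))
t=cv2.imread("pics/side0.png")[110:390,190:455]; cv2.imwrite("pics/sidec.png",cv2.resize(t,None,fx=2.1,fy=2.1,interpolation=cv2.INTER_CUBIC))
E
```

```text
(no output)
```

View pics/topc.png

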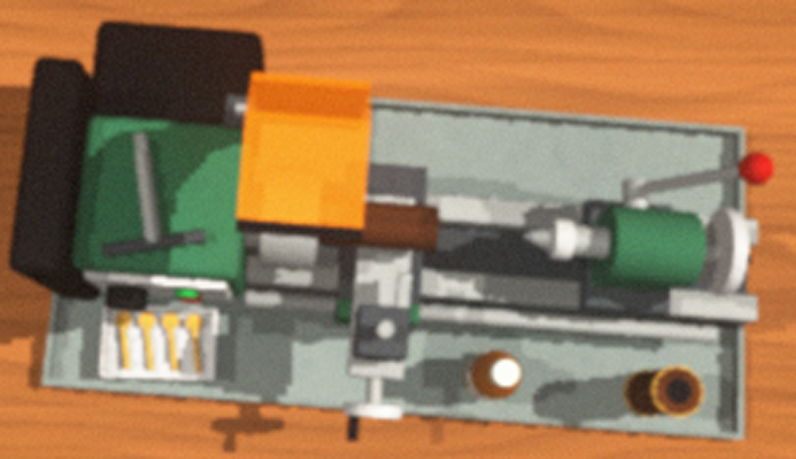

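View pics/sidec.png

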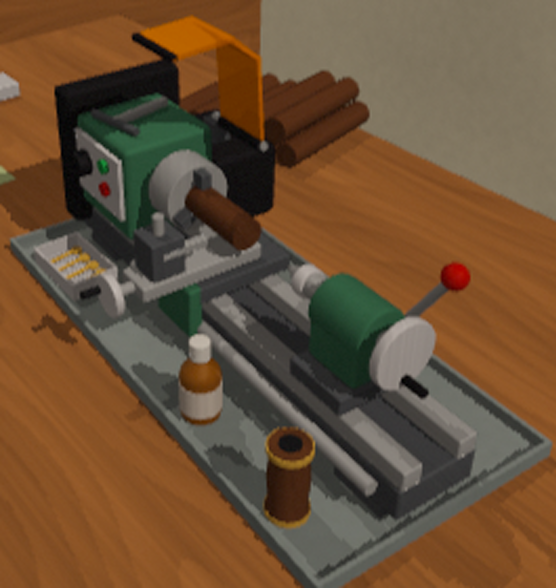

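```bash
cat > h.py <<'E'
import numpy as np, cv2
from rig import sense, optics
from scipy.optimize import least_squares
from scipy.spatial.transform import Rotation as R
CAM={'side':(436.022,284.44,207.97,np.array([[.7955601,-.6057778,-.01083437,-410.219956],[.318980547,.403575817,.857541818,-288.303043],[-.515107307,-.685682008,.514300152,-555.836623]])),
'top':(389.566,278.90,210.147,np.array([[3.24997389e-03,-.999816672,.0188695274,54.1176483],[.984783792,6.47865204e-03,.173663211,-560.118235],[-.173753623,.0180180038,.984624309,-684.731718]]))}
def proj(n,p):
    f,cx,cy,M=CAM[n]; q=M[:,:3]@p+M[:,3]; return np.array([cx+f*q[0]/-q[2],cy-f*q[1]/-q[2]])
def ray(n,uv,z):
    f,cx,cy,M=CAM[n]; d=M[:,:3].T@np.array([(uv[0]-cx)/f,-(uv[1]-cy)/f,-1]); o=-M[:,:3].T@M[:,3]; return o+d*(z-o[2])/d[2]
def l2w(P,p):
    c,s=np.cos(P[2]),np.sin(P[2]); return np.array([P[0]+c*p[0]-s*p[1],P[1]+s*p[0]+c*p[1],p[2]])
def w2l(P,p):
    c,s=np.cos(P[2]),np.sin(P[2]); d=np.array(p)-[P[0],P[1],0]; return np.array([c*d[0]+s*d[1],-s*d[0]+c*d[1],d[2]])
T=lambda u,v:('top',np.array([165+u/2.7,125+v/2.7])); S=lambda u,v:('side',np.array([190+u/2.1,110+v/2.1]))
E
cat > fit.py <<'E'
from h import *
def guard(g,x,z,y): 
    c,s=np.cos(g),np.sin(g) # rotate -x up
    return np.array([55+c*x+s*z,56+y,160-s*x+c*z])
def res(v,full=False):
    P=v[:3]; yh,yp,a,tx,ty,g=v[3:9]
    ball=[43,yp-90*np.sin(.6-a),86+90*np.cos(.6-a)]
    O=[('stud',T(386,328),[-68,0,142]),('stud',S(157,217),[-68,0,142]),
    ('bend',T(437,228),[0,-30,115]),('bend',S(245,229),[0,-30,115]),
    ('ball',T(757,168),ball),('ball',S(455,277),ball),
    ('wheel',S(403,355),[0,yh-4.5,115]),('wheel',T(730,250),[0,yh,115]),
    ('trBR',T(745,130),[tx+115,ty-250,10]),('trFR',T(743,438),[tx-115,ty-250,10]),('trFL',T(42,385),[tx-115,ty+250,10]),
    ('trBR',S(550,447),[tx+115,ty-250,10]),('trFL',S(12,240),[tx-115,ty+250,10]),
    ('hsFR',T(243,280),[-47.5,90,155]),('hsFR',S(130,165),[-47.5,90,155]),('hsBR',S(213,150),[47.5,90,155]),
    ('g_hin',S(262,140),guard(g,0,0,-31)),('g_c1',S(260,60),guard(g,-82,0,-31)),('g_c2',S(220,37),guard(g,-107,-25,-31)),('g_front',S(195,17),guard(g,-107,-25,31)),
    ('g_tipR',T(362,228),guard(g,-107,-84,-31)),('g_tipL',T(238,222),guard(g,-107,-84,31))]
    r=[(n,proj(c[0],l2w(P,np.array(p,float)))-c[1]) for n,c,p in O]
    if full:
        for (n,d),o in zip(r,O): print(n,o[1][0],d.round(1))
    return np.concatenate([d for _,d in r])
p0=ray('top',T(386,328)[1],142)
s=least_squares(res,[p0[0]+68,p0[1],-.05,-250,-200,0,0,0,1.6],loss='soft_l1',x_scale=[10,10,.1,10,10,.1,10,10,.1])
res(s.x,True); print(s.x.round(3)); P=s.x[:3]
for n,c,z in(('barrel',T(680,391),70),('oil',T(505,373),79),('tinc',T(160,342),20),('key',T(153,235),165),('keyend',T(140,135),165)):
    print(n,w2l(P,ray(*c,z)).round(0))
for p in ([0,0,0],[43,-200,0]): print(l2w(P,np.array(p)).round(1))
E
python3 fit.py
```

```text
stud top [0.3 0. ]
stud side [ 0.  -0.8]
bend top [-0.1  0.1]
bend side [0.8 2.7]
ball top [0.  0.1]
ball side [-0. -0.]
wheel side [0.8 0.7]
wheel top [-3.   0.5]
trBR top [-0.5 -0.4]
trFR top [-0.4  0.5]
trFL top [ 0.7 -0.5]
trBR side [ 0.5 -0.1]
trFL side [-1.4  0.4]
hsFR top [-1.6 -0.3]
hsFR side [-2.7 -6.4]
hsBR side [  0.4 -11.9]
g_hin side [0.  2.2]
g_c1 side [ 0.6 -1.1]
g_c2 side [ 7.6 -0.2]
g_front side [-0.3 -0.8]
g_tipR top [0.6 1.7]
g_tipL top [-0.2  0.2]
[ 5.51891e+02  5.91800e+00 -7.50000e-02 -2.11806e+02 -1.66081e+02
  5.10000e-02 -3.17000e-01 -2.01940e+01  1.53100e+00]
barrel [ -88. -203.   70.]
oil [-86. -85.  79.]
tinc [-80. 149.  20.]
key [-27. 141. 165.]
keyend [ 32. 155. 165.]
[551.9   5.9   0. ]
[ 579.8 -196.7    0. ]
```

Emit:
play_rows(
  plan=[
    [14.8, -35.8, 0, 0, 0, -0.12, -1],
    [14.8, -35.8, 0, 0, 0, -0.12, -1],
    [14.8, -35.8, 0, 0, 0, -0.12, -1],
    [14.8, -35.8, 0, 0, 0, -0.12, -1],
    [14.8, -35.8, 0, 0, 0, -0.12, -1],
  ],
)

```text
time_s: 0.52
eef_pos: [301.0, 290.6, 228.2]
ee_rot: [-0.002, 0.507, 0.862, -0.001]
force: [1.8, 0.3, 0.5]
grip_width: 0.3
```

Emit:
play_rows(
  plan=[
    [14.8, -35.8, 0, 0, 0, -0.12, -1],
    [14.8, -35.8, 0, 0, 0, -0.12, -1],
    [14.8, -35.8, 0, 0, 0, -0.12, -1],
    [14.8, -35.8, 0, 0, 0, -0.12, -1],
    [14.8, -35.8, 0, 0, 0, -0.12, -1],
  ],
)

```text
time_s: 0.93
eef_pos: [375.1, 102.5, 227.7]
ee_rot: [-0.002, 0.748, 0.664, -0.001]
force: [0.8, -0.0, -0.6]
grip_width: 0.001
```

Emit:
play_rows(
  plan=[
    [14.8, -35.8, 0, 0, 0, 0, -1],
    [14.8, -35.8, 0, 0, 0, 0, -1],
    [14.8, -35.8, 0, 0, 0, 0, -1],
    [14.8, -35.8, 0, 0, 0, 0, -1],
    [14.8, -35.8, 0, 0, 0, 0, -1],
  ],
)

```text
time_s: 1.35
eef_pos: [449.7, -86.8, 227.5]
ee_rot: [-0.002, 0.751, 0.66, -0.001]
force: [1.3, 0.9, 0.4]
grip_width: 0.005
```

Emit:
play_rows(
  plan=[
    [18.9, -37, 0, 0, 0, 0.054, -1],
    [18.9, -37, 0, 0, 0, 0, -1],
    [18.9, -37, 0, 0, 0, 0, -1],
    [18.9, -37, 0, 0, 0, 0, -1],
    [0, -8, 0, 0, 0, 0, -1],
  ],
)

```text
time_s: 1.77
eef_pos: [524.0, -249.1, 224.7]
ee_rot: [-0.004, 0.734, 0.679, -0.001]
force: [-0.5, -0.2, -0.2]
grip_width: -0.002
```

Emit:
play_rows(
  plan=[
    [0, 0, -40, 0, 0, 0, -1],
    [0, 0, -40, 0, 0, 0, -1],
    [0, 0, -30, 0, 0, 0, -1],
    [0, 0, 0, 0, 0, 0, -1],
  ],
)

```text
time_s: 2.1
eef_pos: [523.4, -252.4, 110.5]
ee_rot: [-0.003, 0.736, 0.677, -0.001]
force: [-0.5, 0.7, 0.1]
grip_width: 0.001
```

```bash
python3 - <<'E'
from h import *
s=sense();P=[551.9,5.9,-.075];print(s['time_s'],s['eef_pos'],w2l(P,s['eef_pos']),s['ee_rot'],s['force'])
a=optics.capture('side')['img'][150:370,240:460];b=optics.capture('top')['img'][120:300,320:500]
cv2.imwrite('pics/a.png',np.hstack([cv2.resize(a,(400,400)),cv2.resize(b,(400,400))]))
E
```

```text
2.1 [ 523.41007262 -252.40571839  110.53287836] [  -9.05506514 -259.71431595  110.53287836] [-0.0027694   0.73552919  0.67748646 -0.00110797] [-0.54079211  0.68138847  0.0996479 ]
```

View pics/a.png

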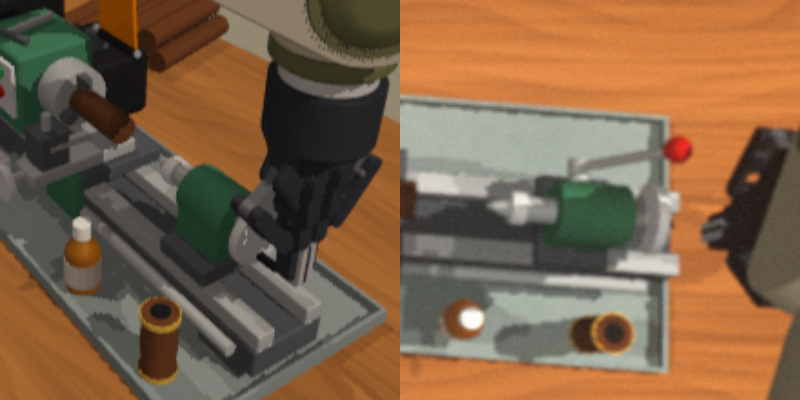

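Emit:
play_rows(
  plan=[
    [-13, 1, 0, 0, 0, 0, -1],
    [1.5, 20, 0, 0, 0, 0, -1],
    [0.75, 10, 0, 0, 0, 0, -1],
    [0.75, 10, 0, 0, 0, 0, -1],
    [0.75, 10, 0, 0, 0, 0, -1],
  ],
)

```text
time_s: 2.62
eef_pos: [519.7, -205.3, 127.4]
ee_rot: [0.011, 0.735, 0.678, 0.0]
force: [-1.4, -6.0, -3.6]
grip_width: -0.0
```

Emit:
play_rows(
  plan=[
    [0.75, 10, 0, 0, 0, 0, -1],
    [0.75, 10, 0, 0, 0, 0, -1],
    [0.75, 10, 0, 0, 0, 0, -1],
  ],
)

```text
time_s: 2.87
eef_pos: [523.0, -175.6, 130.7]
ee_rot: [0.014, 0.735, 0.678, -0.001]
force: [-0.9, -4.4, -3.7]
grip_width: 0.001
```

```bash
cat > st.py <<'E'
from h import *
s=sense();P=[551.9,5.9,-.075];print(s['time_s'],s['eef_pos'].round(1),w2l(P,s['eef_pos']).round(1),s['ee_rot'].round(3),s['force'].round(1))
E
python3 st.py
```

```text
2.8667 [ 523.  -175.6  130.7] [ -15.2 -183.1  130.7] [ 0.014  0.735  0.678 -0.001] [-0.9 -4.4 -3.7]
```

Emit:
play_rows(
  plan=[
    [0.4, 5, -5, 0, 0, 0, -1],
    [0.4, 5, -4, 0, 0, 0, -1],
  ],
)

```text
time_s: 3.03
eef_pos: [525.7, -165.5, 124.8]
ee_rot: [0.018, 0.734, 0.678, -0.001]
force: [-1.6, -4.6, 1.8]
grip_width: 0.0
```

Emit:
play_rows(
  plan=[
    [0.3, 4, -3, 0, 0, 0, -1],
    [0.3, 4, 0, 0, 0, 0, -1],
  ],
)

```text
time_s: 3.2
eef_pos: [526.8, -161.2, 122.7]
ee_rot: [0.023, 0.734, 0.679, -0.004]
force: [-8.4, -43.7, -10.0]
grip_width: -0.003
```

Emit:
play_rows(
  plan=[
    [0.3, 4, 0, 0, 0, 0, -1],
    [0.3, 4, 0, 0, 0, 0, -1],
  ],
)

```text
time_s: 3.37
eef_pos: [526.7, -161.6, 122.8]
ee_rot: [0.029, 0.734, 0.679, -0.01]
force: [-4.4, -24.6, -3.3]
grip_width: -0.001
```

```bash
python3 st.py
```

```text
3.3667 [ 526.7 -161.6  122.8] [ -12.6 -168.9  122.8] [ 0.029  0.734  0.679 -0.01 ] [ -4.4 -24.6  -3.3]
```

Emit:
play_rows(
  plan=[
    [-1, -15, 0, 0, 0, 0, -1],
    [-2.6, -35, 0, 0, 0, 0, -1],
    [0, 0, 35, 0, 0, 0, -1],
    [28, -2, 35, 0, 0, 0, -1],
    [28, -2, 0, 0, 0, 0, -1],
  ],
)

```text
time_s: 3.78
eef_pos: [575.2, -215.9, 192.3]
ee_rot: [0.022, 0.735, 0.678, -0.01]
force: [0.6, -0.8, 1.7]
grip_width: -0.004
```

```bash
python3 - <<'E'
from h import *
exec(open('st.py').read())
q=s['ee_rot'];r=R.from_quat([q[1],q[2],q[3],q[0]])
# target: tool z down, tool y at -4.3deg
y=np.array([np.cos(.075),-np.sin(.075),0]);z=np.array([0,0,-1.]);x=np.cross(y,z)
print('rotvec',(R.from_matrix(np.c_[x,y,z])*r.inv()).as_rotvec().round(3))
a=optics.capture('side')['img'][150:370,240:460];b=optics.capture('top')['img'][120:300,280:460]
cv2.imwrite('pics/b.png',np.hstack([cv2.resize(a,(400,400)),cv2.resize(b,(400,400))]))
E
```

```text
3.7833 [ 575.2 -215.9  192.3] [  39.9 -219.4  192.3] [ 0.022  0.735  0.678 -0.01 ] [ 0.6 -0.8  1.7]
rotvec [0.047 0.015 0.006]
```

View pics/b.png

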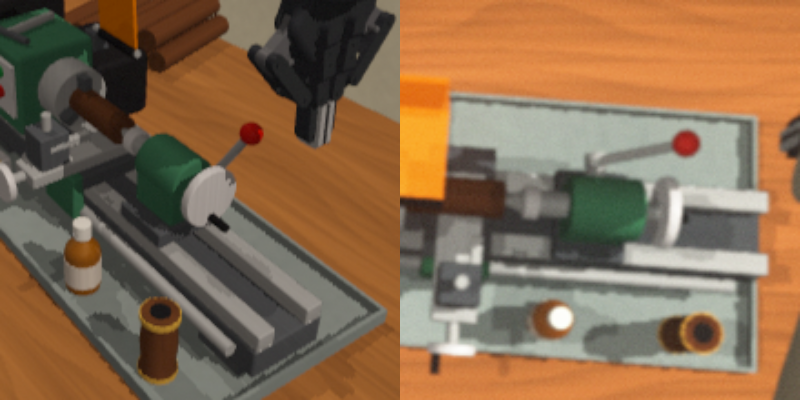

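```bash
python3 - <<'E'
from h import *
P=[551.9,5.9,-.075]
print(w2l(P,ray('top',(408.3,184.8),163)), w2l(P,ray('side',(240+252*.55,150+133*.55),163)))
E
```

```text
[  42.17883133 -152.75807593  163.        ] [  43.97424021 -154.4642514   163.        ]
```

Emit:
play_rows(
  plan=[
    [4, 0, -20, 0.047, 0.015, 0, -1],
    [0, 0, -18, 0, 0, 0, -1],
    [0, 0, 0, 0, 0, 0, -1],
  ],
)

```text
time_s: 4.13
eef_pos: [579.9, -212.2, 145.8]
ee_rot: [-0.005, 0.734, 0.679, 0.001]
force: [0.0, 0.8, -0.4]
grip_width: 0.002
```

Emit:
play_rows(
  plan=[
    [2, 25, 7, 0, 0, 0, -1],
    [0.8, 12, 0, 0, 0, 0, -1],
    [0.8, 12, 0, 0, 0, 0, -1],
    [0.8, 12, 0, 0, 0, 0, -1],
    [0.8, 12, 0, 0, 0, 0, -1],
  ],
)

```text
time_s: 4.55
eef_pos: [583.8, -137.1, 152.8]
ee_rot: [-0.006, 0.735, 0.678, 0.0]
force: [0.2, -1.5, 1.1]
grip_width: -0.004
```

```bash
python3 st.py
```

```text
4.55 [ 583.8 -137.1  152.8] [  42.5 -140.2  152.8] [-0.006  0.735  0.678  0.   ] [ 0.2 -1.5  1.1]
```

Pushing the ball; about 60 mm to go.

Emit:
play_rows(
  plan=[
    [0.9, 12, 0, 0, 0, 0, -1],
    [0.9, 12, 0, 0, 0, 0, -1],
    [0.9, 12, 0, 0, 0, 0, -1],
    [0.8, 10, 0, 0, 0, 0, -1],
  ],
)

```text
time_s: 4.88
eef_pos: [587.3, -85.9, 153.2]
ee_rot: [-0.006, 0.734, 0.679, 0.0]
force: [0.2, -1.0, -1.3]
grip_width: 0.002
```

Emit:
play_rows(
  plan=[
    [0.5, 6, 0, 0, 0, 0, -1],
    [0.4, 5, 0, 0, 0, 0, -1],
  ],
)

```text
time_s: 5.05
eef_pos: [588.1, -72.3, 152.8]
ee_rot: [-0.007, 0.734, 0.679, -0.0]
force: [-0.6, -1.5, -0.8]
grip_width: -0.003
```

```bash
python3 st.py
```

```text
5.05 [588.1 -72.3 152.8] [ 41.9 -75.3 152.8] [-0.007  0.734  0.679 -0.   ] [-0.6 -1.5 -0.8]
```

Emit:
play_rows(
  plan=[
    [0.3, 3, 0, 0, 0, 0, -1],
    [0.3, 3, 0, 0, 0, 0, -1],
  ],
)

```text
time_s: 5.22
eef_pos: [588.3, -71.4, 152.8]
ee_rot: [-0.002, 0.734, 0.679, -0.005]
force: [-4.5, -21.5, 0.3]
grip_width: -0.001
```

Emit:
play_rows(
  plan=[
    [0.3, 3, 0, 0, 0, 0, -1],
    [0.3, 3, 0, 0, 0, 0, -1],
  ],
)

```text
time_s: 5.38
eef_pos: [588.3, -71.7, 153.0]
ee_rot: [0.002, 0.735, 0.678, -0.01]
force: [-3.9, -14.9, -0.3]
grip_width: -0.004
```

```bash
python3 - <<'E'
from h import *
exec(open('st.py').read())
a=optics.capture('side')['img'][130:350,220:440];b=optics.capture('top')['img'][120:300,280:460]
cv2.imwrite('pics/c.png',np.hstack([cv2.resize(a,(400,400)),cv2.resize(b,(400,400))]))
E
```

```text
5.3833 [588.3 -71.7 153. ] [ 42.1 -74.7 153. ] [ 0.002  0.735  0.678 -0.01 ] [ -3.9 -14.9  -0.3]
```

View pics/c.png

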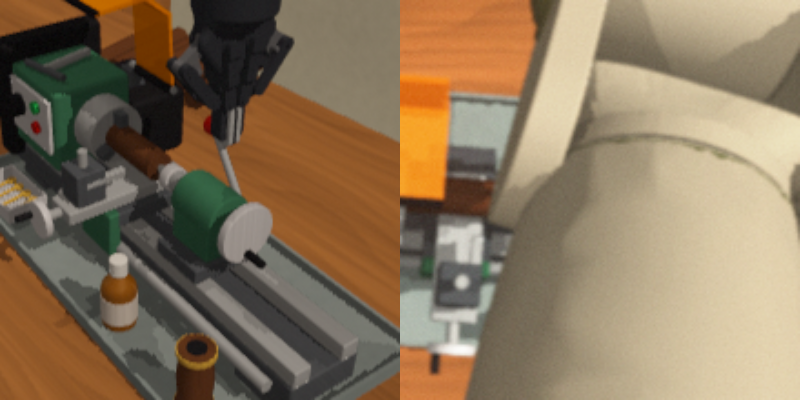

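Emit:
play_rows(
  plan=[
    [-2, -25, 0, 0, 0, 0, -1],
    [0, 0, 37, 0, 0, 0, -1],
    [0, 0, 37, 0, 0, 0, -1],
    [0, 0, 37, 0, 0, 0, -1],
    [0, 0, 37, 0, 0, 0, -1],
  ],
)

```text
time_s: 5.9
eef_pos: [582.1, -97.5, 297.4]
ee_rot: [-0.007, 0.736, 0.677, -0.014]
force: [-0.4, -0.6, -0.2]
grip_width: -0.001
```

Emit:
play_rows(
  plan=[
    [20, 0, 0, 0, 0, 0, -1],
    [20, 25, 0, 0, 0, 0, -1],
    [15, 35, 0, 0, 0, 0, -1],
    [15, 35, 0, 0, 0, 0, -1],
    [0, 30, 0, 0, 0, 0, -1],
  ],
)

```text
time_s: 6.32
eef_pos: [656.0, 25.8, 308.6]
ee_rot: [0.001, 0.74, 0.673, -0.01]
force: [0.6, -0.1, -0.5]
grip_width: -0.003
```

```bash
cat >> st.py <<'E'
q=s['ee_rot'];r=R.from_quat([q[1],q[2],q[3],q[0]])
y=np.array([np.cos(.075),-np.sin(.075),0]);z=np.array([0,0,-1.]);x=np.cross(y,z)
print('rotvec',(R.from_matrix(np.c_[x,y,z])*r.inv()).as_rotvec().round(3))
E
python3 - <<'E'
from h import *
exec(open('st.py').read())
a=optics.capture('side')['img'][100:300,180:440];b=optics.capture('top')['img'][120:300,220:460]
cv2.imwrite('pics/d.png',np.hstack([cv2.resize(a,(440,340)),cv2.resize(b,(360,340))]))
E
```

```text
6.3167 [656.   25.8 308.6] [102.3  27.7 308.6] [ 0.001  0.74   0.673 -0.01 ] [ 0.6 -0.1 -0.5]
rotvec [ 0.014 -0.013  0.02 ]
```

View pics/d.png

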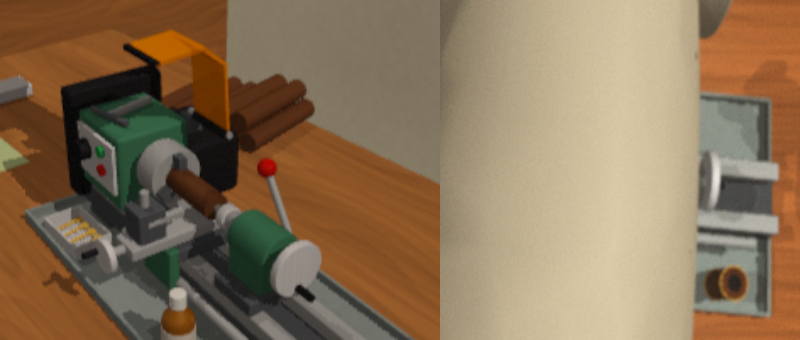

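```bash
python3 - <<'E'
from h import *
P=[551.9,5.9,-.075]
for a in (.9,1.0,1.1,1.2): print(a,proj('side',l2w(P,np.array([43,-107+90*np.sin(a-.6),86+90*np.cos(a-.6)]))))
print(337.8,198.8)
E
```

```text
0.9 [347.18515154 198.42838544]
1.0 [343.77343519 197.95382819]
1.1 [340.53884855 198.00296434]
1.2 [337.50932274 198.5586671 ]
337.8 198.8
```

Emit:
play_rows(
  plan=[
    [0, 28, 0, 0.014, -0.013, 0.02, -1],
    [0, 0, -35, 0, 0, 0, -1],
    [0, 0, -35, 0, 0, 0, -1],
    [0, 0, 0, 0, 0, 0, -1],
  ],
)

```text
time_s: 6.75
eef_pos: [654.8, 58.4, 238.4]
ee_rot: [0.001, 0.73, 0.683, 0.002]
force: [-0.3, 0.7, -0.9]
grip_width: 0.002
```

```bash
python3 st.py
```

```text
6.75 [654.8  58.4 238.4] [ 98.7  60.1 238.4] [0.001 0.73  0.683 0.002] [-0.3  0.7 -0.9]
rotvec [-0.001  0.005 -0.008]
```

Emit:
play_rows(
  plan=[
    [-20, 1.5, 0, 0, 0, 0, -1],
    [-11, 0.8, 0, 0, 0, 0, -1],
    [-10, 0.8, 1, 0, 0, 0, -1],
  ],
)

```text
time_s: 7.0
eef_pos: [613.4, 59.7, 240.3]
ee_rot: [0.0, 0.731, 0.682, 0.001]
force: [2.8, -0.7, -0.0]
grip_width: 0.001
```

Emit:
play_rows(
  plan=[
    [-8, 0.6, -2, 0, 0, 0, -1],
    [-8, 0.6, -2, 0, 0, 0, -1],
  ],
)

```text
time_s: 7.17
eef_pos: [597.6, 59.7, 240.4]
ee_rot: [0.002, 0.732, 0.681, 0.003]
force: [1.8, 0.2, -1.5]
grip_width: -0.003
```

```bash
python3 st.py
```

```text
7.1667 [597.6  59.7 240.4] [ 41.6  57.1 240.4] [0.002 0.732 0.681 0.003] [ 1.8  0.2 -1.5]
rotvec [-0.001  0.008 -0.004]
```

Emit:
play_rows(
  plan=[
    [-7, 0.5, -6, 0, 0, 0, -1],
    [-7, 0.5, -6, 0, 0, 0, -1],
    [-6, 0.5, -5, 0, 0, 0, -1],
  ],
)

```text
time_s: 7.42
eef_pos: [579.1, 59.3, 230.6]
ee_rot: [0.006, 0.733, 0.68, 0.007]
force: [1.0, 0.6, 1.0]
grip_width: 0.001
```

```bash
python3 st.py
```

```text
7.4167 [579.1  59.3 230.6] [ 23.1  55.3 230.6] [0.006 0.733 0.68  0.007] [1.  0.6 1. ]
rotvec [-0.001  0.019 -0.001]
```

Emit:
play_rows(
  plan=[
    [-4, 0.3, -6, 0, 0.01, 0, -1],
    [-5, 0.4, -7, 0, 0.01, 0, -1],
    [-5, 0.4, -7, 0, 0, 0, -1],
    [-5, 0.4, -7, 0, 0, 0, -1],
  ],
)

```text
time_s: 7.75
eef_pos: [561.2, 59.0, 208.0]
ee_rot: [0.002, 0.734, 0.68, 0.002]
force: [0.1, 0.6, 2.1]
grip_width: 0.005
```

```bash
python3 st.py
```

```text
7.75 [561.2  59.  208. ] [  5.3  53.6 208. ] [0.002 0.734 0.68  0.002] [0.1 0.6 2.1]
rotvec [-0.     0.006  0.002]
```

Emit:
play_rows(
  plan=[
    [-4, 0.5, -7, 0, 0, 0, -1],
    [-4, 0.5, -7, 0, 0, 0, -1],
    [-3, 0.5, -7, 0, 0, 0, -1],
    [-2, 0.3, -7, 0, 0, 0, -1],
  ],
)

```text
time_s: 8.08
eef_pos: [546.8, 60.2, 178.0]
ee_rot: [0.002, 0.734, 0.679, 0.002]
force: [0.6, -1.1, 2.2]
grip_width: -0.002
```

```bash
python3 st.py
```

```text
8.0833 [546.8  60.2 178. ] [ -9.2  53.8 178. ] [0.002 0.734 0.679 0.002] [ 0.6 -1.1  2.2]
rotvec [0.    0.005 0.002]
```

Emit:
play_rows(
  plan=[
    [-1, 0, -6, 0, 0, 0, -1],
    [-1, 0, -5, 0, 0, 0, -1],
    [0, 0, -4, 0, 0, 0, -1],
  ],
)

```text
time_s: 8.33
eef_pos: [544.3, 60.3, 161.4]
ee_rot: [0.002, 0.734, 0.679, 0.002]
force: [-15.5, -0.2, 53.4]
grip_width: -0.002
```

Emit:
play_rows(
  plan=[
    [0, 0, -3, 0, 0, 0, -1],
    [0, 0, -2, 0, 0, 0, -1],
  ],
)

```text
time_s: 8.5
eef_pos: [544.2, 60.3, 161.9]
ee_rot: [0.003, 0.734, 0.68, 0.002]
force: [-9.3, 0.1, 15.5]
grip_width: 0.001
```

```bash
python3 st.py
```

```text
8.5 [544.2  60.3 161.9] [-11.7  53.7 161.9] [0.003 0.734 0.68  0.002] [-9.3  0.1 15.5]
rotvec [0.001 0.007 0.001]
```

Hard stop at z 162, as predicted. Hold briefly, rise and look.

Emit:
play_rows(
  plan=[
    [0, 0, -1, 0, 0, 0, -1],
    [0, 0, 0, 0, 0, 0, -1],
    [0, 0, 30, 0, 0, 0, -1],
    [0, 0, 40, 0, 0, 0, -1],
    [0, 0, 40, 0, 0, 0, -1],
  ],
)

```text
time_s: 8.92
eef_pos: [540.0, 60.8, 266.1]
ee_rot: [-0.004, 0.733, 0.68, -0.004]
force: [0.2, -0.1, 0.8]
grip_width: -0.003
```

Emit:
play_rows(
  plan=[
    [-35, 0, 20, 0, 0, 0, -1],
    [-40, 0, 0, 0, 0, 0, -1],
    [-40, 0, 0, 0, 0, 0, -1],
    [-40, 0, 0, 0, 0, 0, -1],
    [0, 0, 0, 0, 0, 0, -1],
  ],
)

```text
time_s: 9.33
eef_pos: [382.3, 60.8, 291.7]
ee_rot: [0.0, 0.733, 0.68, 0.0]
force: [0.5, -1.2, 0.6]
grip_width: 0.001
```

```bash
python3 - <<'E'
from h import *
exec(open('st.py').read())
a=optics.capture('side')['img'][100:380,180:440];b=optics.capture('top')['img'][120:300,160:460]
cv2.imwrite('pics/e.png',np.hstack([cv2.resize(a,(390,420)),cv2.resize(b,(400,420))]))
P=[551.9,5.9,-.075]
def sc(n,l):
    p=proj(n,l2w(P,np.array(l,float))); return ((p-[180,100])*1.5).round() if n=='side' else ((p-[160,120])*[4/3,420/180]+[390,0]).round()
for l in ([-27,25,160],[-52,25,135],[-52,25,76],[0,-159,115],[43,-57,160],[-88,-203,70],[-86,-85,79]): print(l,sc('side',l),sc('top',l))
E
```

```text
9.3333 [382.3  60.8 291.7] [-173.3   42.   291.7] [0.    0.733 0.68  0.   ] [ 0.5 -1.2  0.6]
rotvec [0.    0.    0.001]
[-27, 25, 160] [146. 136.] [570. 230.]
[-52, 25, 135] [128. 161.] [568. 270.]
[-52, 25, 76] [130. 202.] [565. 279.]
[0, -159, 115] [265. 239.] [712. 223.]
[43, -57, 160] [237. 148.] [642. 140.]
[-88, -203, 70] [221. 332.] [732. 350.]
[-86, -85, 79] [155. 258.] [646. 335.]
```

View pics/e.png

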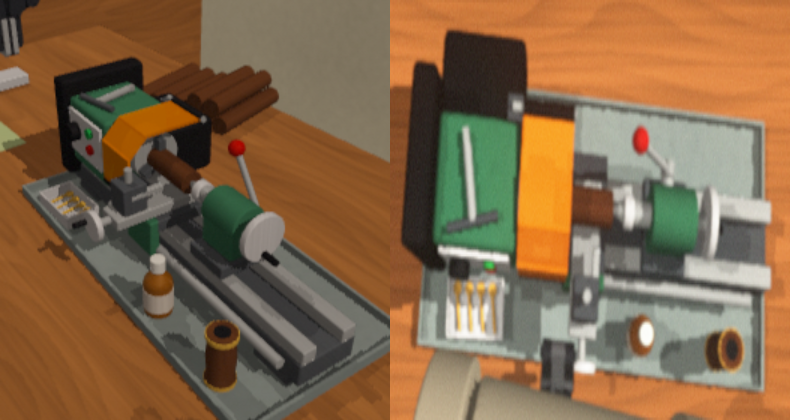

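```bash
python3 -c "
from rig import ctrl
print(ctrl.finish_job())"
```

```text
the job is handed in; nothing more can be done
None
```

The lathe is set up and the job is handed in, at about 9.3 s on the robot's clock. I used only the shut fingers, in the order asked; `finish_job` gave no verdict.

- **Tailstock:** I pushed it by the back of the handwheel until it hit its stop, where the force reached about 44 N. The fingertips stopped within 2 mm of the place I had predicted, and the picture shows the centre in the blank.
- **Clamp lever:** I pushed the ball over until it stopped, at about 21 N. The ball's position in the side view matches 1.2 rad to about 0.5 px. The fingertips stopped about 4 mm farther along than I had worked out, which I put down to the finger thickness and pose errors.
- **Chuck guard:** I pushed it down along its arc from behind. It stopped with the fingertips at z 162, as predicted for fully down, with a brief 53 N at the stop. The last picture shows its corner where a closed guard should be.
- **Loose things:** by eye, the chuck key, barrel, oil bottle and tin stand where they were, and the arm was well clear of everything at the end.

**Checks that disagreed:**
- While pushing the tailstock, the tool rose about 20 mm and tilted about 0.05 rad. I corrected the height during that push and the tilt before the lever.
- Two headstock corners I read in the side view did not fit the lathe position I worked out, by 7 and 12 px. I took these as misread; the other points agreed to about 3 px, apart from one guard corner at about 8 px.

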